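# Vent the vacuum drum by its hidden release key

### The arm

A 6-joint arm with a two-finger parallel gripper is mounted at the origin on the work surface. World frame = base frame: x ahead of the robot, y to its left, z up, the work surface at z = 0. Lengths are in m, angles in rad, forces in N, time in s.
With the tool pointing down it reaches from about 0.25 to 0.725 m from the base axis. Payload 4 kg.
Tool frame: the origin (TCP) lies between the finger pads; the fingertips stand 8 mm ahead of it and the grasp point (between the pads) lies 11 mm behind it (bot.tip_reach is the distance from the TCP to the fingertips, in m); z points along the fingers, y is the line along which they close (so a half turn about z gives the same grasp; the last joint's range is limited). The gripper opens to 85 mm and grips with 20 to 120 N. Pads are 22 mm wide; open, the fingers measure 114 mm over their backs; the gripper's body (76 mm by 85 mm) begins 54 mm behind the grasp point. The pads swing forward as they close: fully open they stand 13 mm farther back than shut.
Start: joints at [1.273, 0.241, 0.005, 1.335, 0, 1.571], TCP at [0.147, 0.478, 0.239] pointing down, gripper open.
Joint ranges: [-2.72, 2.72], [-1.05, 1.87], [-1.09, 1.28], [-1.99, 2.15], [-1.42, 1.44], [-3.14, 3.14]. Speed limits (rad/s): [2.79, 2.79, 3.14, 3.14, 3.14, 3.14].

### API

Orientations are given as a unit quaternion [x, y, z, w].
In Python, from workcell import bot gives the robot as it stands.
- The arm moves only by the tool move_arm, never from a script. Its argument "deltas" is a list of rows, each a list of 7 numbers: the opening, from 0 (shut) to 1 (fully open), then the shift along the tool's x, y, z in mm, then the turn, a rotation vector about the tool's x, y, z in degrees. In form: [[gripper, tx, ty, tz, ax, ay, az], ...]. A call has 1 to 10 rows; each row shifts and turns the commanded pose from where the row before left it, along the tool's axes as they then stand; what a row does not reach is not made up. A row lasts 1/12 s, in which the tool goes at most 41.7 mm and 7.16 degrees, less where a joint would pass 70% of its speed; a pose out of reach is approached as far as the arm can. A call is refused whole if a number of a shift passes 41.7 or a number of a turn 7.16, either way. A call with a gripper value outside its range is refused whole. The fingers move at their own pace and stop on an object; the grip force is fixed at half the most. Time passes only in rows, so rows that do not move let the fingers close. It gives the time, the measured TCP pose, the force, the opening and the grip force at its end, in the units of the state.
- bot.get_obs(): the state, without advancing time (a new reading comes with each control period).
- bot.camera(name): name is "side" or "top"; returns the picture (384x512x3 uint8, blue, green, red); there is no depth.
- bot.calibration(name): a dict with "K" (3x3 intrinsics, pixels), "position" and "orientation" of the camera in the world. Camera axes: x right, y down, z forward; pixel columns grow to the right and rows downward; lengths in m; the calibration is good to about 2 mm. A picture is of the moment at which its call begins. calibration takes no time and is no camera call.
- bot.job_done(): hands the job in; it is judged then, once.
Trained networks look in the newest picture that a camera, given by its name, has taken for a name from the list of things; names that differ only in an ending like _2 or _b are one class to them, and where a whole thing is asked for, a point or a joint stands for the part that bears it (a point fixed in the world has none). Each returns a list of dicts, best first, with "conf" (0 to 1); they miss things now and then, are a little off and sometimes report something else, mostly with a low value. They report only what shows in the picture. A call takes as long as a camera call.
- bot.outline_of(query, camera): "pixels" (384x512 bool, what is visible of it) and "rect" ([left, top, width, height] in pixels, round what is visible of it).
The state is a dict: "clock": time; "joint_pos": joint angles; "joint_vel": joint speeds; "tau": joint torques, N m; "eef_pos": TCP position; "tool_rot": TCP orientation; "ft_force": force on the tool from outside, world axes, zero at the start; "ft_torque": the same for the moment, N m; "grip_width": finger opening in m; "grasp_force": force on a finger pad.
Only numpy, scipy, OpenCV 4.12 (cv2) and the standard library are available. Lean on these libraries where they do the work, as an engineer would, in place of code of your own. Each camera call takes 0.05 s, during which the arm holds its last target. There are 200 camera calls.

### The job

Run a fingertip round the top of the vacuum drum's raised rim until you feel the one notch in it, then press the release key at the bottom of that notch fully down, and finish while still holding it down with the rim left free. Grasp and lift nothing: leave the cork bung in the middle of the lid and the vial, bottle and tub around the drum where they are.

Things in the scene. Friction and masses are not known exactly. Their poses are not given: they have to be found in the camera images.
- drum: Round aluminium drum fixed to the table, grey plastic lid, 170 mm across; origin: centre of its underside, z up. Flat lid top is 85 mm up; on it stands a flat-topped rim ring, radius 61 to 85 mm (middle line 73), top 110 mm up. One notch cuts through the rim radially, 50 mm wide along the rim, parallel-sided. The lid is on at a random angle that this pose does NOT show; the drum's axes stay as the world's.
- rim (a joint): How far the whole rim is pushed down, m: 0 at rest, at most 0.005. It floats on a spring seal and goes straight down, untilted, wherever pressed: starts to move at 0.8 N, 1.5 N per mm, hard stop at 5 mm (8 N). Springs back when the finger leaves it or is wholly within the notch. Felt means pushed at least 1 mm.
- key (a joint): How far the release key is pushed down, m: 0 at rest, 0.008 fully down. Grey flat bar in the notch, 44 mm along the rim, 24 mm radially, middle at radius 73 mm, top 100 mm above the drum's origin (10 mm below the rim's top), 92 mm when down. Moves straight down on a spring: 2 N to start, 8.5 N fully down, then a hard stop; springs back. Both fingers closed together fit in the notch.
- bung: Loose cork bung, 28 mm tall, 33 mm (foot) to 36 mm (top) across, standing in a low collar (48 mm across, 8 mm high) at the centre of the lid; its top is 113 mm above the drum's origin. Origin at the centre of its underside. Not to be moved.
- vial: Loose glass vial with white cap, 28 mm across, 55 mm tall, standing to the left (+y) of the drum. Origin at the centre of its underside. Not to be moved.
- dropper: Loose amber bottle with white cap, 34 mm across, 85 mm tall, standing beyond (+x) the drum. Origin at the centre of its underside. Not to be moved.
- tub: Loose white sample tub with a closed lid, 90 mm across, 50 mm tall, standing to the right (-y) of the drum. Origin at the centre of its underside. Not to be moved.

How it is judged:
By the outcome, as a careful person would: the job done as asked, in the order asked, and still so for the second after the job is handed in, while the arm keeps its last pose, push and grip.
It also fails if it takes over 72 s, if anything falls off the work surface, if the arm or the gripper's body presses on something with over 40 N, if the wrist force passes 120 N, or if a joint passes its speed limit or range.

## Working session

There is one attempt and no reset: what is moved stays moved. The work goes in short steps, Python scripts to look and compute and a tool call to move; the robot and the scene stay as the last step left them, time stands still between calls to the robot, and variables do not carry over. Pictures are saved under pics/ and viewed, at most 10 in all, crops included, and the job is handed in when it is done.

Besides the shell and the picture viewer there is one more tool, called after "Emit:" as name([rows], argument=value, ...), one row to a line, values as JSON. move_arm: Moves the arm, as the interface text tells. Its arguments: {"type":"object","properties":{"deltas":{"type":"array","items":{"type":"array","items":{"type":"number"}}}},"required":["deltas"]}

```bash
mkdir -p pics
cat > h.py <<'E'
import numpy as np,cv2
from scipy.spatial.transform import Rotation as R
from workcell import bot
def ray(cam,u,v):
    c=bot.calibration(cam);d=R.from_quat(c["orientation"]).as_matrix()@np.linalg.inv(c["K"])@[u,v,1]
    return np.array(c["position"]),d
def at(cam,u,v,z):
    p,d=ray(cam,u,v);return p+d*(z-p[2])/d[2]
def proj(cam,P):
    c=bot.calibration(cam);q=np.array(c["K"])@(R.from_quat(c["orientation"]).as_matrix().T@(np.array(P)-c["position"]));return q[:2]/q[2]
E
python3 - <<'E'
from h import *
a=bot.camera("top");b=bot.camera("side")
cv2.imwrite("pics/top.png",a);cv2.imwrite("pics/side.png",b)
for c in("top","side"):
    print(c,bot.calibration(c))
    for n in("drum","rim","key","bung","vial","dropper","tub"):
        for o in bot.outline_of(n,c)[:2]:
            ys,xs=np.nonzero(o["pixels"]);print(n,round(o["conf"],2),o["rect"],xs.mean().round(1),ys.mean().round(1))
o=bot.get_obs();print(o["tool_rot"],o["eef_pos"],o["clock"],o["ft_force"],bot.tip_reach)
E
```

```text
top {'K': array([[471.42710995,   0.        , 259.43673221],
       [  0.        , 471.42710995, 185.84536129],
       [  0.        ,   0.        ,   1.        ]]), 'position': array([0.44080866, 0.02509109, 1.21262337]), 'orientation': array([ 0.70633607, -0.70399112,  0.04587114, -0.05815243])}
rim 0.8 [191.5, 183.4, 72.7, 68.9] 226.4 212.9
rim 0.59 [227.1, 240.5, 19.2, 14.0] 236.7 247.1
key 0.62 [226.1, 240.8, 21.5, 11.9] 236.5 247.1
key 0.31 [276.4, 196.2, 40.7, 32.9] 296.2 213.3
bung 0.74 [222.3, 210.1, 15.0, 16.6] 228.6 216.8
vial 0.52 [160.4, 227.0, 14.2, 9.8] 165.7 230.6
dropper 0.54 [208.1, 144.0, 16.4, 14.0] 214.7 150.3
tub 0.87 [278.1, 193.4, 37.6, 35.4] 295.9 213.4
side {'K': array([[415.05238788,   0.        , 257.31851339],
       [  0.        , 415.05238788, 187.32420325],
       [  0.        ,   0.        ,   1.        ]]), 'position': array([0.54068832, 0.69789064, 0.58362239]), 'orientation': array([-0.05620491,  0.89861   , -0.43389252,  0.03283837])}
rim 0.6 [261.1, 170.3, 94.8, 68.4] 305.2 203.9
key 0.51 [335.3, 188.5, 18.6, 15.9] 344.3 195.3
bung 0.78 [299.0, 187.0, 18.0, 22.7] 307.7 199.0
vial 0.71 [311.1, 282.3, 22.1, 37.9] 319.5 300.1
vial 0.17 [202.4, 213.5, 18.2, 39.8] 209.2 234.4
dropper 0.97 [202.0, 212.0, 22.0, 40.6] 209.0 233.7
tub 0.81 [282.4, 157.5, 39.2, 12.2] 301.3 164.3
[ 1.48348786e-01  9.88935103e-01 -1.18270165e-05  1.18663948e-05] [0.14670409 0.47797488 0.23930653] 0.8 [-0.08644664 -0.13153316  0.18112876] 0.008
```

View pics/top.png

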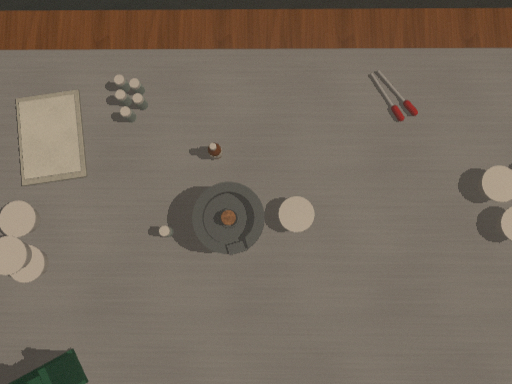

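View pics/side.png

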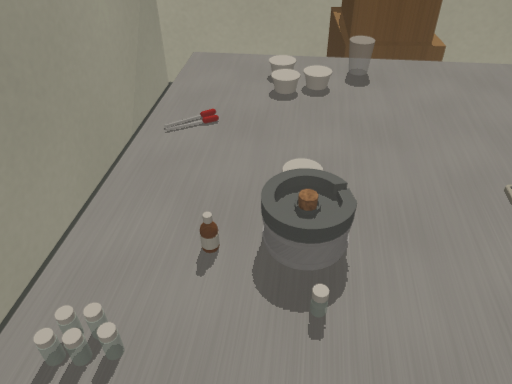

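Run:
```python
from h import *
from scipy.optimize import least_squares
def tri(a,b):
    (p,d),(q,e)=ray("top",*a),ray("side",*b)
    s=np.linalg.lstsq(np.c_[d,-e],q-p,rcond=None)[0];return (p+s[0]*d+q+s[1]*e)/2, np.linalg.norm(p+s[0]*d-q-s[1]*e)
print("bung",tri((228.6,216.8),(307.7,199)),"key",tri((236.5,247.1),(344.3,195.3)))
t=np.linspace(0,2*np.pi,200)
def rect(cam,c,z=.11):
    p=np.array([proj(cam,[c[0]+.085*np.cos(a),c[1]+.085*np.sin(a),z]) for a in t]);return p.min(0),p.max(0)
# rim rects
bot.camera("top");
o=bot.outline_of("rim","top")[0]["pixels"]
bot.camera("side");s=bot.outline_of("rim","side")[0]["pixels"]
for cam,m in(("top",o),("side",s)):
    h=cv2.convexHull(np.argwhere(m)[:,::-1].astype(np.int32))[:,0]
    def f(c):  # silhouette of rim: top and bottom circles hull
        P=np.array([proj(cam,[c[0]+.085*np.cos(a),c[1]+.085*np.sin(a),z]) for a in t for z in(.11,.085)],np.float32)
        H=cv2.convexHull(P)
        return [cv2.pointPolygonTest(H,(float(x),float(y)),True) for x,y in h]
    r=least_squares(f,[.37,.09],diff_step=1e-3,loss="soft_l1");c=r.x;print(cam,c,np.sqrt(np.mean(r.fun**2)))
    u=(236.5,247.1) if cam=="top" else (344.3,195.3)
    k=at(cam,*u,.1)[:2]-c;print(k,np.hypot(*k),np.degrees(np.arctan2(k[1],k[0])))
print(at("top",228.6,216.8,.113),at("side",307.7,197,.105))
```

```text
bung (array([0.53065666, 0.11749136, 0.10067737]), np.float64(0.0018362377002064582)) key (array([0.46219949, 0.09777375, 0.09924183]), np.float64(0.0031772294251255985))Traceback (most recent call last):
  File "<stdin>", line 20, in <module>
    return func(*args, **kwargs)
    result = trf(vector_fun.fun, vector_fun.jac, x0, f0, J0, lb, ub, ftol, xtol,
                 gtol, max_nfev, x_scale, loss_function, tr_solver,
                 tr_options.copy(), verbose, callback=callback_wrapped)
    return trf_no_bounds(
        fun, jac, x0, f0, J0, ftol, xtol, gtol, max_nfev, x_scale,
        loss_function, tr_solver, tr_options, verbose, callback=callback)
    f_new = fun(x_new)
    self._update_fun()
    ~~~~~~~~~~~~~~~~^^
    self.f = self.fun_wrapped(xp_copy(self.x))
             ~~~~~~~~~~~~~~~~^^^^^^^^^^^^^^^^^
    return np.atleast_1d(self.fun(x))
                         ~~~~~~~~^^^
    return self.f(x, *self.args, **self.kwargs)
           ~~~~~~^^^^^^^^^^^^^^^^^^^^^^^^^^^^^^
  File "<stdin>", line 17, in f
  File "h.py", line 10, in proj
    c=bot.calibration(cam);q=np.array(c["K"])@(R.from_quat(c["orientation"]).as_matrix().T@(np.array(P)-c["position"]));return q[:2]/q[2]
ValueError: time passes only in moves, steps and waits
```

```bash
cat > h.py <<'E'
import numpy as np,cv2
from scipy.spatial.transform import Rotation as R
from workcell import bot
C={n:bot.calibration(n) for n in("top","side")}
M={n:R.from_quat(c["orientation"]).as_matrix() for n,c in C.items()}
def at(cam,u,v,z):
    p=np.array(C[cam]["position"]);d=M[cam]@np.linalg.inv(C[cam]["K"])@[u,v,1];return p+d*(z-p[2])/d[2]
def proj(cam,P):
    q=(np.atleast_2d(P)-C[cam]["position"])@M[cam]@C[cam]["K"].T;return q[:,:2]/q[:,2:]
E
python3 - <<'E'
from h import *
from scipy.optimize import least_squares
t=np.linspace(0,2*np.pi,200)
ring=np.array([[.085*np.cos(a),.085*np.sin(a),z] for a in t for z in(.11,.085)])
for cam,u in(("top",(236.5,247.1)),("side",(344.3,195.3))):
    bot.camera(cam);m=bot.outline_of("rim",cam)[0]["pixels"]
    h=cv2.convexHull(np.argwhere(m)[:,::-1].astype(np.int32))[:,0]
    def f(c):
        H=cv2.convexHull(proj(cam,ring+[c[0],c[1],0]).astype(np.float32))
        return [cv2.pointPolygonTest(H,(float(x),float(y)),True) for x,y in h]
    r=least_squares(f,[.53,.117],diff_step=1e-3,loss="soft_l1");c=r.x
    k=at(cam,*u,.1)[:2]-c;print(cam,c,np.sqrt(np.mean(r.fun**2)),k,np.hypot(*k),np.degrees(np.arctan2(k[1],k[0])))
print(at("top",228.6,216.8,.11),at("side",307.7,199,.1))
for n,z in(("vial",.055),("dropper",.085)):print(n,at("side",*{"vial":(320,291),"dropper":(207.5,216)}[n],z))
E
```

```text
top [0.53088359 0.11863448] 0.36828562284372274 [-0.07027206 -0.02069825] 0.0732569412117652 -163.58794833389334
side [0.52951216 0.11762044] 0.5465576211203955 [-0.06562032 -0.01913749] 0.06835400176804189 -163.74122069632858
[0.53081382 0.11664883 0.11      ] [0.52973029 0.11683372 0.1       ]
vial [0.50190053 0.28361411 0.055     ]
dropper [0.70471698 0.16694558 0.085     ]
```

Emit:
move_arm([
  [0,-26,-11.7,0,0,0,0],
  [0,-26,-11.7,0,0,0,0],
  [0,-26,-11.7,0,0,0,0],
  [0,-26,-11.7,0,0,0,0],
  [0,-26,-11.7,0,0,0,0],
  [0,-26,-11.7,0,0,0,0],
  [0,-26,-11.7,0,0,0,0],
  [0,-26,-11.7,0,0,0,0],
  [0,-26,-11.7,0,0,0,0],
  [0,-26,-11.7,0,0,0,0],
])

```text
clock: 2.03
eef_pos: [0.3619, 0.2888, 0.2395]
tool_rot: [0.148, 0.989, 0.0, 0.0]
ft_force: [-0.4, 0.0, -0.8]
grip_width: -0.0001
grasp_force: 0.0
```

Emit:
move_arm([
  [0,-26,-11.7,0,0,0,0],
  [0,-26,-11.7,0,0,0,0],
  [0,-26,-11.7,0,0,0,0],
  [0,-26,-11.7,0,0,0,0],
  [0,-26,-11.7,0,0,0,0],
  [0,-26,-11.7,0,0,0,0],
  [0,0,0,0,0,0,0],
  [0,0,0,0,0,0,0],
])

```text
clock: 2.7
eef_pos: [0.4902, 0.1759, 0.239]
tool_rot: [0.15, 0.989, -0.0, -0.0]
ft_force: [-0.6, 0.0, -0.0]
grip_width: 0.0002
grasp_force: 0.0
```

Emit:
move_arm([
  [0,0,0,10,0,0,6.4],
  [0,0,0,10,0,0,6.4],
  [0,0,0,10,0,0,6.4],
  [0,0,0,10,0,0,6.4],
  [0,0,0,10,0,0,6.4],
  [0,0,0,10,0,0,6],
  [0,0,0,10,0,0,0],
  [0,0,0,10,0,0,0],
  [0,0,0,0,0,0,0],
  [0,0,0,0,0,0,0],
])

```text
clock: 3.53
eef_pos: [0.4887, 0.1771, 0.1588]
tool_rot: [0.461, 0.887, -0.001, -0.001]
ft_force: [-0.6, 0.3, -0.7]
grip_width: -0.0004
grasp_force: 0.0
```

```bash
cat > st.py <<'E'
from h import *
def st(c=(.530,.118)):
    o=bot.get_obs();p=o["eef_pos"];x=R.from_quat(o["tool_rot"]).as_matrix()
    d=p[:2]-np.array(c);a=np.degrees(np.arctan2(d[1],d[0]))%360
    print("t",o["clock"],"p",p.round(4),"tip z",round(p[2]-.008,4),"yaw",np.degrees(np.arctan2(x[1,0],x[0,0])).round(2)%360,"zax",x[:,2].round(3),"r",np.hypot(*d).round(4),"ang",a.round(2),"F",np.round(o["ft_force"],2),"w",round(o["grip_width"],4))
    # tool-frame offset to start point / key
    for n,A in(("start",125),("key",196.3)):
        q=np.array(c)+.073*np.array([np.cos(np.radians(A)),np.sin(np.radians(A))])-p[:2]
        print(n,(x[:2,:2].T@q*1000).round(1))
E
python3 -c "from st import *;st()"
```

```text
t 3.5333 p [0.4887 0.1771 0.1588] tip z 0.1508 yaw 125.06 zax [-0.002 -0.    -1.   ] r 0.0721 ang 124.91 F [-0.57  0.28 -0.73] w -0.0004
start [ 0.9 -0.1]
key [-48.7 -69.3]
```

Emit:
move_arm([
  [0,0.9,0,10,0,0,0],
  [0,0,0,10,0,0,0],
  [0,0,0,10,0,0,0],
  [0,0,0,5,0,0,0],
  [0,0,0,2,0,0,0],
  [0,0,0,1,0,0,0],
  [0,0,0,1,0,0,0],
  [0,0,0,1,0,0,0],
  [0,0,0,1,0,0,0],
  [0,0,0,0,0,0,0],
])

```text
clock: 4.37
eef_pos: [0.4891, 0.1777, 0.1184]
tool_rot: [0.462, 0.887, 0.0, 0.0]
ft_force: [-0.6, 0.4, -0.6]
grip_width: -0.0001
grasp_force: 0.0
```

Run:
```python
from st import *
st();im=bot.camera("top");s=bot.camera("side")
cv2.imwrite("pics/a.png",np.hstack([cv2.resize(im[150:290,160:320],(400,350),interpolation=2),cv2.resize(s[100:275,200:400],(400,350),interpolation=2)]))
```

```text
t 4.3667 p [0.4891 0.1777 0.1184] tip z 0.1104 yaw 124.94 zax [ 0.  0. -1.] r 0.0724 ang 124.42 F [-0.64  0.36 -0.56] w -0.0001
start [ 0.6 -0.7]
key [-49.1 -69.8]
```

View pics/a.png

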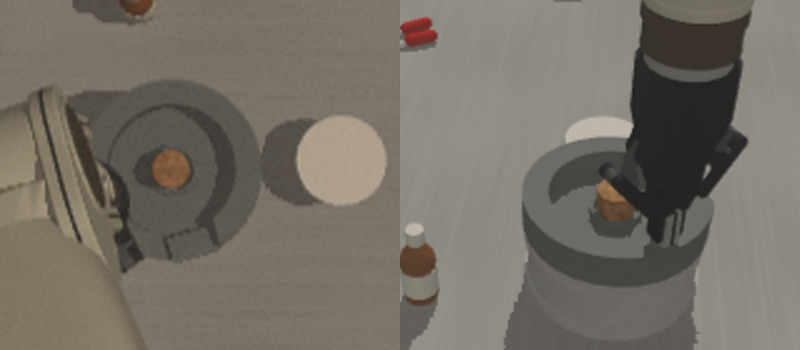

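The picture shows the fingertips just above the rim (composite ~665,235). The notch and key are clear at ~190,240, and the bung is untouched. I'll press lightly now.

Emit:
move_arm([
  [0,0,0,0.8,0,0,0],
  [0,0,0,0.8,0,0,0],
  [0,0,0,0.8,0,0,0],
  [0,0,0,0.8,0,0,0],
  [0,0,0,0,0,0,0],
  [0,0,0,0,0,0,0],
])

```text
clock: 4.97
eef_pos: [0.4892, 0.1778, 0.1155]
tool_rot: [0.462, 0.887, 0.0, 0.0]
ft_force: [-0.4, -0.3, 4.3]
grip_width: 0.0002
grasp_force: 2.3
```

```bash
python3 -c "from st import *;st()"
```

```text
t 4.9667 p [0.4892 0.1778 0.1155] tip z 0.1075 yaw 124.94 zax [ 0.001  0.    -1.   ] r 0.0724 ang 124.29 F [-0.43 -0.32  4.34] w 0.0002
start [ 0.6 -0.9]
key [-49.1 -70. ]
```

Emit:
move_arm([
  [0,-0.04,-2.55,0,0,0,-2],
  [0,-0.04,-2.55,0,0,0,-2],
  [0,-0.04,-2.55,0,0,0,-2],
  [0,-0.04,-2.55,0,0,0,-2],
  [0,-0.04,-2.55,0,0,0,-2],
  [0,-0.04,-2.55,0,0,0,-2],
  [0,-0.04,-2.55,0,0,0,-2],
  [0,-0.04,-2.55,0,0,0,-2],
  [0,-0.04,-2.55,0,0,0,-2],
  [0,-0.04,-2.55,0,0,0,-2],
])

```text
clock: 5.8
eef_pos: [0.4725, 0.1608, 0.116]
tool_rot: [0.3, 0.954, 0.002, 0.001]
ft_force: [1.6, 1.8, 4.2]
grip_width: -0.0002
grasp_force: 2.0
```

```bash
python3 -c "from st import *;st()"
```

```text
t 5.8 p [0.4725 0.1608 0.116 ] tip z 0.108 yaw 145.06 zax [ 0.003  0.002 -1.   ] r 0.0717 ang 143.33 F [1.61 1.81 4.24] w -0.0002
start [-3.1 22.9]
key [-26.  -59.1]
```

Emit:
move_arm([
  [0,0.06,-2.55,0,0,0,-2],
  [0,0.06,-2.55,0,0,0,-2],
  [0,0.06,-2.55,0,0,0,-2],
  [0,0.06,-2.55,0,0,0,-2],
  [0,0.06,-2.55,0,0,0,-2],
  [0,0.06,-2.55,0,0,0,-2],
  [0,0.06,-2.55,0,0,0,-2],
  [0,0.06,-2.55,0,0,0,-2],
  [0,0.06,-2.55,0,0,0,-2],
  [0,0.06,-2.55,0,0,0,-2],
])

```text
clock: 6.63
eef_pos: [0.4605, 0.1383, 0.1159]
tool_rot: [0.13, 0.992, 0.001, 0.001]
ft_force: [0.2, 2.4, 4.1]
grip_width: -0.0
grasp_force: 2.0
```

```bash
python3 -c "from st import *;st()"
```

```text
t 6.6333 p [0.4605 0.1383 0.1159] tip z 0.1079 yaw 165.06 zax [ 0.003  0.003 -1.   ] r 0.0724 ang 163.71 F [0.16 2.42 4.13] w -0.0
start [-16.5  45.3]
key [-10.  -39.6]
```

Emit:
move_arm([
  [0,0.06,-2.55,0,0,0,-2],
  [0,0.06,-2.55,0,0,0,-2],
  [0,0.06,-2.55,0,0,0,-2],
  [0,0.06,-2.55,0,0,0,-2],
  [0,0.06,-2.55,0,0,0,-2],
  [0,0.06,-2.55,0,0,0,-2],
  [0,0.06,-2.55,0,0,0,-2],
])

```text
clock: 7.22
eef_pos: [0.4571, 0.1208, 0.1158]
tool_rot: [0.008, 1.0, 0.001, 0.001]
ft_force: [0.8, 2.8, 3.9]
grip_width: -0.0
grasp_force: 2.1
```

```bash
python3 -c "from st import *;st()"
```

```text
t 7.2167 p [0.4571 0.1208 0.1158] tip z 0.1078 yaw 179.07 zax [ 0.002  0.003 -1.   ] r 0.073 ang 177.78 F [0.83 2.81 3.92] w -0.0
start [-30.1  57.5]
key [ -3.3 -23.3]
```

Next, 2 rows at a time, to feel where the rim springs back.

Emit:
move_arm([
  [0,0,-2.55,0,0,0,-2],
  [0,0,-2.55,0,0,0,-2],
])

```text
clock: 7.38
eef_pos: [0.4572, 0.1154, 0.1157]
tool_rot: [-0.027, 1.0, 0.001, 0.001]
ft_force: [1.9, 1.6, 2.0]
grip_width: -0.0001
grasp_force: 1.1
```

Emit:
move_arm([
  [0,0,-2.55,0,0,0,-2],
  [0,0,-2.55,0,0,0,-2],
])

```text
clock: 7.55
eef_pos: [0.4562, 0.1095, 0.1148]
tool_rot: [-0.061, 0.998, -0.0, -0.0]
ft_force: [-0.4, 0.1, -0.3]
grip_width: -0.0001
grasp_force: 0.0
```

Emit:
move_arm([
  [0,0,-2.55,0,0,0,-2],
  [0,0,0,0,0,0,0],
])

```text
clock: 7.72
eef_pos: [0.4564, 0.1066, 0.1146]
tool_rot: [-0.078, 0.997, -0.0, -0.0]
ft_force: [0.7, -0.6, 0.3]
grip_width: 0.0001
grasp_force: 0.0
```

```bash
python3 -c "from st import *;st()"
```

```text
t 7.7167 p [0.4564 0.1066 0.1146] tip z 0.1066 yaw 188.94 zax [-0.001 -0.    -1.   ] r 0.0745 ang 188.78 F [ 0.72 -0.59  0.35] w 0.0001
start [-42.4  65.4]
key [-2.1 -9.6]
```

Emit:
move_arm([
  [0,-0.3,-2.5,0,0,0,-2],
  [0,-0.3,-2.5,0,0,0,-2],
  [0,-0.3,-2.4,0,0,0,-2],
  [0,-0.2,-1.8,0,0,0,-1.4],
  [0,0,0,0,0,0,0],
])

```text
clock: 8.13
eef_pos: [0.4595, 0.0981, 0.1148]
tool_rot: [-0.142, 0.99, -0.0, -0.0]
ft_force: [0.8, 0.4, 0.4]
grip_width: 0.0002
grasp_force: 0.0
```

Run:
```python
from st import *
st();s=bot.camera("side");im=bot.camera("top")
cv2.imwrite("pics/b.png",np.hstack([cv2.resize(im[180:270,180:280],(400,360),interpolation=2),cv2.resize(s[140:230,260:360],(400,360),interpolation=2)]))
```

```text
t 8.1333 p [0.4595 0.0981 0.1148] tip z 0.1068 yaw 196.29 zax [-0.001 -0.    -1.   ] r 0.0733 ang 195.76 F [0.79 0.4  0.44] w 0.0002
start [-49.8  68.5]
key [-0.3 -0.7]
```

View pics/b.png

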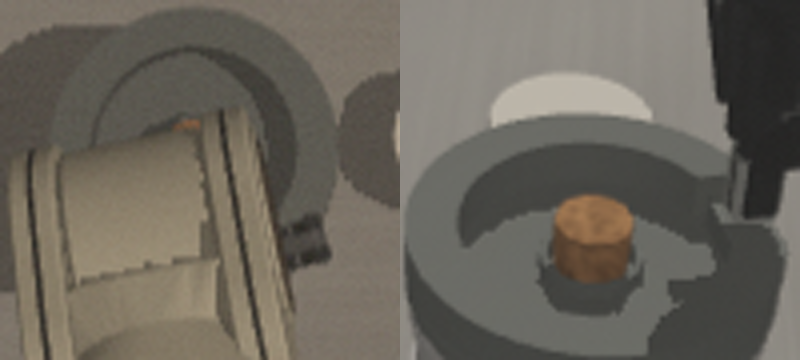

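The side view shows the fingertips inside the notch (composite ~750,200), with no force on them, and the bung upright. Now I'll press.

Emit:
move_arm([
  [0,0,0,2.5,0,0,0],
  [0,0,0,2.5,0,0,0],
  [0,0,0,1.5,0,0,0],
  [0,0,0,1.5,0,0,0],
  [0,0,0,1.5,0,0,0],
  [0,0,0,0,0,0,0],
])

```text
clock: 8.73
eef_pos: [0.4594, 0.0983, 0.1055]
tool_rot: [-0.142, 0.99, 0.0, -0.0]
ft_force: [-2.5, 0.3, 3.6]
grip_width: -0.0002
grasp_force: 1.9
```

```bash
python3 -c "from st import *;st()"
```

```text
t 8.7333 p [0.4594 0.0983 0.1055] tip z 0.0975 yaw 196.34 zax [-0.001  0.    -1.   ] r 0.0733 ang 195.57 F [-2.48  0.29  3.61] w -0.0002
start [-50.   68.2]
key [-0.3 -0.9]
```

Emit:
move_arm([
  [0,0,0,1.5,0,0,0],
  [0,0,0,1.5,0,0,0],
  [0,0,0,1.5,0,0,0],
  [0,0,0,1,0,0,0],
  [0,0,0,0.7,0,0,0],
  [0,0,0,0.7,0,0,0],
  [0,0,0,0,0,0,0],
  [0,0,0,0,0,0,0],
])

```text
clock: 9.4
eef_pos: [0.4594, 0.0983, 0.0999]
tool_rot: [-0.142, 0.99, 0.0, 0.0]
ft_force: [-4.6, -1.0, 13.0]
grip_width: 0.0004
grasp_force: 6.4
```

```bash
python3 -c "from st import *;st()"
```

```text
t 9.4 p [0.4594 0.0983 0.0999] tip z 0.0919 yaw 196.34 zax [ 0.  0. -1.] r 0.0733 ang 195.6 F [-4.61 -1.04 13.02] w 0.0004
start [-49.9  68.2]
key [-0.3 -0.9]
```

Emit:
move_arm([
  [0,0,0,0.4,0,0,0],
  [0,0,0,0,0,0,0],
  [0,0,0,0,0,0,0],
  [0,0,0,0,0,0,0],
  [0,0,0,0,0,0,0],
  [0,0,0,0,0,0,0],
])

```text
clock: 9.9
eef_pos: [0.4594, 0.0983, 0.0999]
tool_rot: [-0.142, 0.99, 0.0, 0.0]
ft_force: [-6.5, -0.9, 15.9]
grip_width: -0.0
grasp_force: 7.7
```

Run:
```python
from st import *
st();s=bot.camera("side")
cv2.imwrite("pics/c.png",cv2.resize(s[130:330,190:370],(540,600),interpolation=2))
```

```text
t 9.9 p [0.4594 0.0983 0.0999] tip z 0.0919 yaw 196.34 zax [ 0.001  0.    -1.   ] r 0.0733 ang 195.6 F [-6.53 -0.89 15.89] w -0.0
start [-49.9  68.2]
key [-0.3 -0.9]
```

View pics/c.png

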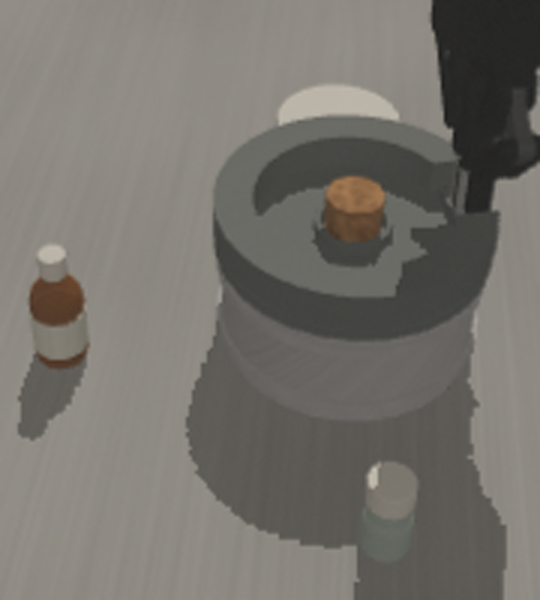

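The key is against its hard stop: tip at 0.092 m, about 16 N. The fingers are within the notch (~465,195), and the bung, vial and bottle stand where they were.

```bash
python3 -c "from workcell import bot;print(bot.job_done())"
```

```text
the job is handed in; nothing more can be done
None
```

I ran the closed fingertips along the rim until the force dropped away at the notch, then pressed the release key onto its hard stop. The job was handed in at about 10 s with the key held down at about 16 N, the fingers within the notch and off the rim, and nothing grasped or moved.

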